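# Load the can crusher

## Task

Get the empty silver-and-white can ready for crushing: lift the crusher's clear guard right up, lay the can lengthwise in the sloping cradle between the two end plates without dropping it in, and lower the guard gently until it is fully shut. Let go of everything at the end and leave the other things on the cabinet where they are.

Things in the scene. Friction and masses are not known exactly. Their poses are not given: they have to be found in the camera images.
- can_centre (a point): The empty drink can, white and silver with blue marks: a smooth cylinder 62 mm in diameter, 122 mm long, about 20 g, lying loose on its side on the cabinet top. This point is its centre (half-way along, on the axis); z runs along the can towards the end with the tab. Either end may lie up the slope in the crusher.
- cradle_centre (a point): Where the can's centre belongs in the can crusher, a fixed dark blue-grey wedge 210 mm long, 140 mm wide; its bed slopes up by 35 degrees, to the robot's right. x runs up the slope, y across, z square off the bed, which lies 40 mm below. The can lies along x in two black V saddles, which centre it across: 16 mm thick, 43 mm up and down the slope from here, tops 80 mm apart, 10 mm below here.
- anvil_face (a point): Centre of the anvil's face, the steel plate (110 mm wide) that ends the cradle down the slope: 67 mm from cradle_centre, same axes. It rises 28 mm above this point. The 134 mm gap to the ram plate takes the 122 mm can only when held within about 15 degrees of the slope. Let go, the can may slide down against this face. Fingers have 70 mm between the saddles and 126 mm between the low side rails.
- ram_face (a point): Centre of the face of the round steel ram plate (60 mm across) that ends the cradle up the slope, 67 mm from cradle_centre, same axes. The gearbox head behind it rises 30 mm above this point.
- guard_handle (a point): Middle of the guard's handle: a round black bar 12 mm thick, across the slope (along this point's y), 85 mm free between its two posts, its axis 44 mm off the guard's clear sheet. x of this point runs along the sheet towards the hinge, z square off the sheet on its outer side.
- guard_hinge (a point): Point on the guard's hinge axis at the top of the slope, mid-width: 88 mm up the slope and 40 mm further off the bed from cradle_centre; its axes are those of cradle_centre, the hinge axis is y. With the guard shut the handle bar lies 152 mm down the slope and 46 mm outward from here (159 mm away).
- guard (a joint): Angle of the crusher's clear safety guard with yellow edges (172 mm along the slope, 132 mm wide, side skirts 26 mm deep). 0 = shut, parallel to the bed, 7 mm above the can; grows as it is lifted, up to 1.85 rad. Its friction hinge holds it at any angle; moving it takes 1 to 4 N at the handle. It starts shut or a little ajar.
- red_can: Red slim drink can, 54 mm in diameter, 134 mm tall, standing; origin at its underside. Leave it alone.
- spice_a: Spice jar with dark cap, 45 mm in diameter, 105 mm tall, standing; origin at its underside. Leave it alone.
- spice_b: Spice jar with dark cap, 44 mm in diameter, 105 mm tall, standing; origin at its underside. Leave it alone.
- tin: Flat food tin, 86 mm in diameter, 40 mm tall; origin at its underside. Leave it alone.
- wipes: Green pack of wipes, 95 x 153 x 26 mm, lying; origin at its underside. Leave it alone.
- spoon: Spoon with red handle, 190 mm long, lying; origin at its underside. Leave it alone.

How it is judged:
By the outcome, as a careful person would: the job done as asked, in the order asked, and still so for the second after the job is handed in, with the robot touching nothing.
It also fails if it takes over 69 s, if anything falls off the work surface, if the arm or the gripper's body presses on something with over 40 N, if the wrist force passes 120 N, or if a joint passes its speed limit or range.

## Robot

A 6-joint arm with a two-finger parallel gripper is mounted at the origin on a cart in front of the work surface, level with it; the furniture and walls round the work are solid. World frame = base frame: x ahead of the robot, y to its left, z up, the work surface at z = 0. Lengths are in mm, angles in rad, forces in N, time in s.
With the tool pointing down it reaches from about 275 to 1000 mm from the base axis. Payload 8.4 kg.
Tool frame: the origin (TCP) lies between the finger pads; the fingertips stand r.finger_overhang ahead of it and the grasp point (between the pads) is the TCP (r.finger_overhang is the distance from the TCP to the fingertips, in mm); z points along the fingers, y is the line along which they close (so a half turn about z gives the same grasp; the last joint's range is limited). The gripper opens to 85 mm and grips with 20 to 120 N. Pads are 22 mm wide; open, the fingers measure 114 mm over their backs; the gripper's body (76 mm by 85 mm) begins 54 mm behind the grasp point. The pads swing forward as they close: fully open they stand 13 mm farther back than shut.
Start: joints at [1.129, 0.353, 1.633, -0, 1.155, -0.002], TCP at [266.098, 565.526, 250.281] pointing down, gripper open.
Joint ranges: [-2.63, 2.63], [-0.92, 2.1], [0.06, 2.66], [-1.3, 4.44], [0, 2.69], [-3.02, 3.02]. Speed limits (rad/s): [2.22, 2.22, 2.79, 3.14, 3.14, 3.14].

## Interface

Orientations are given as [roll, pitch, yaw] about the fixed x, y, z axes, in that order (R = Rz(yaw) Ry(pitch) Rx(roll)).
In Python, from rig import r, cams, sign_off gives the robot as it stands.
- The arm moves only by the shell command python3 -m crank 'ROWS' [FORCE]. ROWS is JSON, a list of rows, each a list of 7 numbers: the shift along the tool's x, y, z in m, then the turn, a rotation vector about the tool's x, y, z in rad, then the closure, from 0 (fully open) to 1 (shut). In form: [[dx, dy, dz, ax, ay, az, gripper], ...]. A call has 1 to 5 rows; each row is the pose to reach, as a shift and turn from the pose commanded when the call began, along the tool's axes at that moment; what a row does not reach only later rows make up. A row lasts 1/10 s, in which the tool goes at most 50 mm and 8.59 degrees, less where a joint would pass 70% of its speed; a pose out of reach is approached as far as the arm can. A call with a gripper value outside its range is refused whole. The fingers move at their own pace and stop on an object; FORCE is the grip in N (left out, the last holds). Time passes only in rows, so rows that repeat a pose let the fingers close. It gives the time, the measured TCP pose, the force, the opening and the grip force at its end, in the units of the state.
- r.sense(): the state, without advancing time (a new reading comes with each control period).
- cams.grab_frame(name): name is "scene" or "top" or "wrist"; returns a dict with "image" (480x640x3 uint8, red, green, blue), "fx", "fy", "cx", "cy" (pixels), "position" and "orientation" of the camera in the world. Camera axes: x right, y down, z forward; pixel columns grow to the right and rows downward; lengths in mm; the calibration is good to about 2 mm. The wrist camera is an equidistant fisheye: a pixel r from the principal point sees the ray r / f radians off the axis. A picture is of the moment at which its call begins. There is no depth.
- sign_off(): hands the job in; it is judged then, once.
The state is a dict: "clock": time; "qpos": joint angles; "qvel": joint speeds; "joint_efforts": joint torques, N m; "eef_pos": TCP position; "tcp_rot": TCP orientation; "contact_force": force on the tool from outside, world axes, zero at the start; "wrist_torque": the same for the moment, N m; "opening": opening from 0.0 (shut) to 1.0 (fully open); "grasp_force": force on a finger pad.
Only numpy, scipy, OpenCV 4.12 (cv2) and the standard library are available. Lean on these libraries where they do the work, as an engineer would, in place of code of your own. Each camera call takes 0.05 s, during which the arm holds its last target. There are 200 camera calls.

## Working session

There is one attempt and no reset: what is moved stays moved. The work goes in short steps, Python scripts to look and compute and a shell command to move; the robot and the scene stay as the last step left them, time stands still between calls to the robot, and variables do not carry over. Pictures are saved under pics/ and viewed, at most 11 in all, crops included, and the job is handed in when it is done.

```bash
ls; mkdir -p pics; python3 - <<'E'
from rig import r,cams
import cv2,numpy as np
for n in ["scene","top"]:
    f=cams.grab_frame(n); cv2.imwrite(f"pics/{n}0.png",f["image"][:,:,::-1])
    print(n,{k:np.round(f[k],4) for k in f if k!="image"})
print(r.sense(), r.finger_overhang)
E
```

```text
pics
scene {'fx': np.float64(471.3748), 'fy': np.float64(471.3748), 'cx': np.float64(308.5615), 'cy': np.float64(240.4112), 'position': array([ 200.5016, -676.2385,  832.0667]), 'orientation': array([-2.34  ,  0.0199, -0.4574])}
top {'fx': np.float64(470.4757), 'fy': np.float64(470.4757), 'cx': np.float64(324.8685), 'cy': np.float64(235.8852), 'position': array([ 384.3974,  -33.9377, 1012.0007]), 'orientation': array([-2.9784,  0.0301, -1.5877])}
{'clock': 0.1, 'qpos': array([ 1.12858996e+00,  3.53551086e-01,  1.63403836e+00, -1.24883918e-05,
        1.15518902e+00, -2.39307858e-03]), 'qvel': array([ 0.00077831, -0.00115716, -0.0020013 , -0.00012803, -0.00307784,
       -0.00059106]), 'joint_efforts': array([ 5.15078700e-04, -6.06359339e+01, -3.42816639e+01,  2.01675234e-04,
        3.99853147e-03, -7.81296734e-07]), 'eef_pos': array([265.94055848, 565.17030473, 249.66326212]), 'tcp_rot': array([-3.14040682e+00,  8.58151564e-06,  2.70178442e+00]), 'contact_force': array([ 0.13184906, -0.09137024,  0.13117644]), 'wrist_torque': array([-0.02727392, -0.00575078,  0.03043964]), 'grasp_force': 0.0, 'opening': 1.0017570602639752} 19.0
```

View pics/scene0.png

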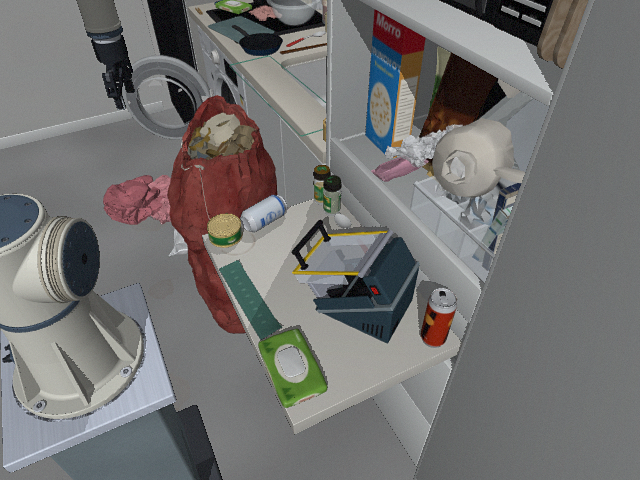

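View pics/top0.png

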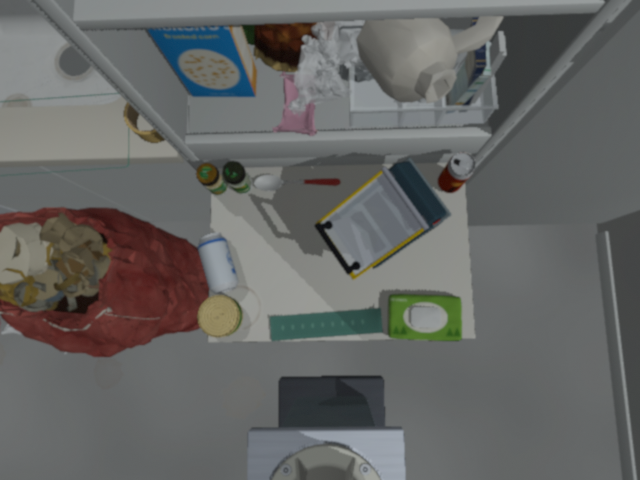

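The scene view shows the can at about (264,213) and the crusher at about (365,285), with its black handle at (312,245). In the top view the can is at (217,263), the handle at (338,247), and the crusher slopes up to the upper right.

```bash
cat > h.py <<'E'
import numpy as np,cv2
from scipy.spatial.transform import Rotation as R
from rig import r,cams
def ray(f,u,v):
    d=np.array([(u-f["cx"])/f["fx"],(v-f["cy"])/f["fy"],1.])
    return np.array(f["position"]),R.from_euler('xyz',f["orientation"]).apply(d/np.linalg.norm(d))
def plane(f,u,v,z):
    p,d=ray(f,u,v); return p+d*(z-p[2])/d[2]
def tri(f,a,g,b):
    p,d=ray(f,*a);q,e=ray(g,*b)
    s=np.linalg.lstsq(np.c_[d,-e],q-p,rcond=None)[0]
    return (p+d*s[0]+q+e*s[1])/2, np.linalg.norm(p+d*s[0]-q-e*s[1])
def proj(f,P):
    c=R.from_euler('xyz',f["orientation"]).inv().apply(np.atleast_2d(P)-f["position"])
    return np.c_[f["fx"]*c[:,0]/c[:,2]+f["cx"],f["fy"]*c[:,1]/c[:,2]+f["cy"]]
E
python3 - <<'E'
import cv2,numpy as np
s=cv2.imread('pics/scene0.png');t=cv2.imread('pics/top0.png')
a=cv2.resize(s[195:345,285:425],None,fx=4,fy=4,interpolation=cv2.INTER_CUBIC)[:600,:400*2]
a=cv2.resize(s[200:350,230:430],(800,600),interpolation=cv2.INTER_CUBIC);cv2.imwrite('pics/a.png',a)
b=cv2.resize(t[150:330,195:455],(800,554),interpolation=cv2.INTER_CUBIC);cv2.imwrite('pics/b.png',b)
E
```

```text
(no output)
```

View pics/a.png

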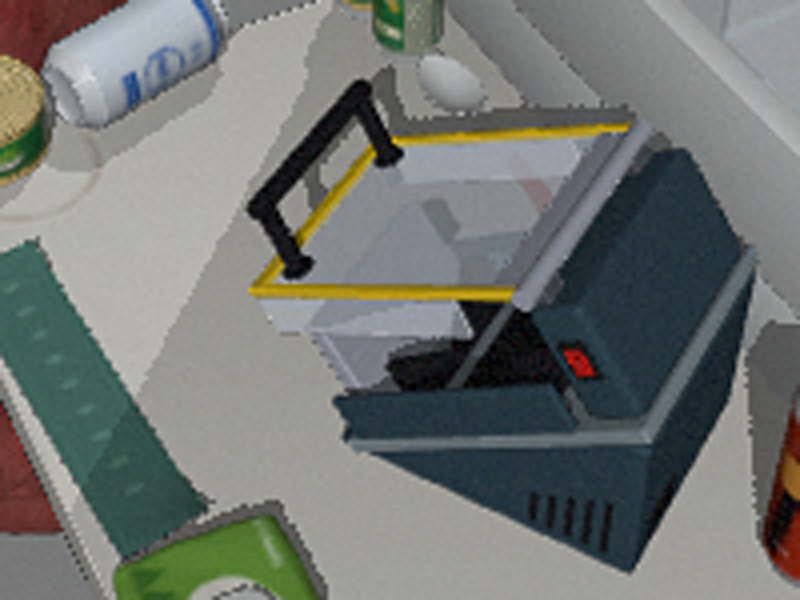

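View pics/b.png

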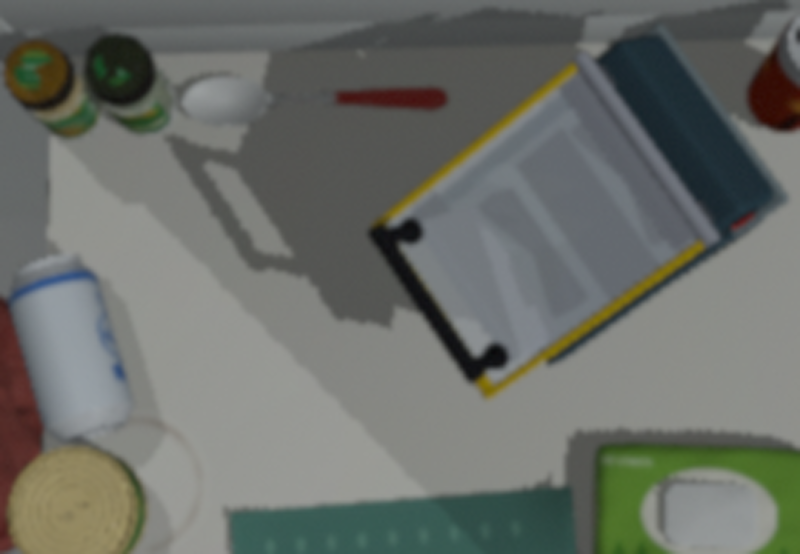

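```bash
python3 - <<'E'
from h import *
np.set_printoptions(precision=1,suppress=True)
s=cams.grab_frame("scene");t=cams.grab_frame("top")
S=lambda u,v:((u+.5)/4+230-.5,(v+.5)/4+200-.5)
T=lambda u,v:((u+.5)/3.077+195-.5,(v+.5)/3.077+150-.5)
for n,a,b in [("h near",(258,208),(475,373)),("h far",(362,88),(378,234)),("post n",(298,266),(494,356)),("post f",(388,154),(410,232)),
 ("hinge n",(522,300),(712,243)),("hinge f",(640,122),(582,58)),("yellow n",(255,290),(488,393)),
 ("rear ridge n",(645,437),(785,200)),("rear ridge f",(755,250),(664,27)),("can far top",(212,30),(92,280)),("can near",(75,95),(90,428))]:
    print(n,*tri(s,S(*a),t,T(*b)))
for u,v in [(12,290),(47,425),(95,275),(130,410),(50,262),(90,437)]: print(plane(t,*T(u,v),31))
for u,v in [(70,500)]: print('tin',plane(t,*T(u,v),40))
# base corner near front bottom-ish on scene (348,443),(630,572)
print(plane(s,*S(348,443),0),plane(s,*S(630,572),0))
E
```

```text
h near [460.1 -53.4 149.2] 1.7233903099753294
h far [546.9   2.8 150.3] 1.1970853260414809
post n [474.5 -66.5 111.2] 0.37960392429546486
post f [554.  -15.7 113.5] 0.04490648954419382
hinge n [ 530.6 -192.   180.8] 0.5363116437434629
hinge f [ 641.8 -120.3  186.3] 1.311894133910346
yellow n [451.8 -62.4 100.1] 1.4946793758693908
rear ridge n [ 566.9 -249.4  123.4] 0.5163457662787726
rear ridge f [ 678.8 -178.7  129.7] 0.4356379681859541
can far top [539.5 202.3  45.4] 1.896429479240734
can near [442.  206.1  26. ] 5.291588840553023
[535.1 261.6  31. ]
[441.7 235.1  31. ]
[544.3 204.1  31. ]
[450.8 178.5  31. ]
[554.1 235.6  31. ]
[433.1 205.6  31. ]
tin [391.1 216.   40. ]
[ 483.3 -104.4    0. ] [ 575.3 -244.7    0. ]
```

```bash
cat > g.py <<'E'
from h import *
np.set_printoptions(precision=3,suppress=True)
YC=np.array([.8405,.5418,0]); XH=np.array([.5418,-.8405,0]); Z=np.array([0,0,1.])
HINGE=np.array([586,-156,183.]); 
A=np.radians(35); XC=np.cos(A)*XH+np.sin(A)*Z; ZC=-np.sin(A)*XH+np.cos(A)*Z
CR=HINGE-88*XC-40*ZC
def Rg(e):  # guard-handle tool: z at elevation -e(deg) toward XH, x along YC
    e=np.radians(e); z=np.cos(e)*XH-np.sin(e)*Z; return R.from_matrix(np.c_[YC,np.cross(z,YC),z])
def handle(th): # guard angle rad
    a=-np.radians(18.2)+th; return HINGE+159*(-np.cos(a)*XH+np.sin(a)*Z)
def Rc(): # can tool: y along YC, z=-ZC
    return R.from_matrix(np.c_[np.cross(YC,-ZC),YC,-ZC])
def go(P,Rt,P0=None,R0=None):
    s=r.sense(); P0=s["eef_pos"] if P0 is None else P0; R0=R.from_euler('xyz',s["tcp_rot"]) if R0 is None else R0
    print(np.r_[R0.inv().apply(P-P0)/1000,(R0.inv()*Rt).as_rotvec()])
def st():
    s=r.sense(); print(s["clock"],s["eef_pos"],s["tcp_rot"],s["contact_force"],s["opening"],s["grasp_force"],s["qpos"])
E
python3 - <<'E'
from g import *
s=cams.grab_frame("scene");t=cams.grab_frame("top")
print('shelf',tri(s,(550,98),t,(600,8)))
print(CR, handle(.105),handle(1.85))
H=np.array([503.5,-25.3,149.7]); Rt=Rg(60); go(H-110*Rt.as_matrix()[:,2],Rt)
E
```

```text
shelf (array([ 702.052, -319.829,  546.939]), np.float64(0.9408137377077981))
[ 559.375 -114.696   99.759] [501.794 -25.371 149.443] [ 582.689 -150.863  341.883]
[-0.42  -0.404  0.005 -0.308 -0.555  2.072]
```

```bash
T='import sys'
python3 -m crank '[[-0.42,-0.404,0.005,-0.308,-0.555,2.072,0.4],[-0.42,-0.404,0.005,-0.308,-0.555,2.072,0.4],[-0.42,-0.404,0.005,-0.308,-0.555,2.072,0.4],[-0.42,-0.404,0.005,-0.308,-0.555,2.072,0.4],[-0.42,-0.404,0.005,-0.308,-0.555,2.072,0.4]]' 25
python3 - <<'E'
from g import *
st()
H=np.array([503.5,-25.3,149.7]); Rt=Rg(60); go(H-110*Rt.as_matrix()[:,2],Rt)
E
```

```text
clock: 0.8
eef_pos: [355.6, 330.1, 248.3]
tcp_rot: [2.975, 0.139, 1.965]
contact_force: [0.6, 0.8, 0.2]
opening: 0.597
grasp_force: 0.0
0.8 [355.628 330.111 248.259] [2.975 0.139 1.965] [0.631 0.774 0.22 ] 0.5974203088074075 0.0 [ 0.878  0.094  1.994 -0.241  0.982  0.599]
[-0.327 -0.018  0.047 -0.2   -0.362  1.349]
```

```bash
python3 -m crank '[[-0.327,-0.018,0.047,-0.2,-0.362,1.349,0.4],[-0.327,-0.018,0.047,-0.2,-0.362,1.349,0.4],[-0.327,-0.018,0.047,-0.2,-0.362,1.349,0.4],[-0.327,-0.018,0.047,-0.2,-0.362,1.349,0.4],[-0.327,-0.018,0.047,-0.2,-0.362,1.349,0.4]]' >/dev/null
cat > n.py <<'E'
from g import *
st(); H=np.array([503.5,-25.3,149.7]); Rt=Rg(60); go(H-110*Rt.as_matrix()[:,2],Rt)
E
python3 n.py
```

```text
1.3 [445.798  97.014 245.666] [2.758 0.129 1.216] [ 1.16   0.816 -0.046] 0.6034796145157122 0.0 [ 0.465  0.009  2.139 -0.482  0.873  1.086]
[-0.061  0.046  0.028 -0.094 -0.17   0.632]
```

```bash
python3 -m crank '[[-0.061,0.046,0.028,-0.094,-0.17,0.632,0.4],[-0.061,0.046,0.028,-0.094,-0.17,0.632,0.4],[-0.061,0.046,0.028,-0.094,-0.17,0.632,0.4],[-0.061,0.046,0.028,-0.094,-0.17,0.632,0.4],[-0.061,0.046,0.028,-0.094,-0.17,0.632,0.4]]' >/dev/null
python3 n.py
python3 - <<'E'
from g import *
f=cams.grab_frame("wrist"); cv2.imwrite("pics/w1.png",f["image"][:,:,::-1]); print({k:f[k] for k in f if k!="image"})
E
```

```text
1.8 [474.508  22.594 244.433] [2.618 0.001 0.572] [-0.649 -0.315  0.143] 0.6013911132590237 0.0 [ 0.386  0.089  2.103 -0.647  0.954  1.769]
[-0.002  0.001  0.     0.     0.001 -0.   ]
{'fx': 371.64829954431775, 'fy': 371.64829954431775, 'cx': 313.2542231881741, 'cy': 236.8105112417058, 'position': array([501.678, 113.966, 351.695]), 'orientation': array([ 2.848, -0.525, -0.998])}
```

View pics/w1.png

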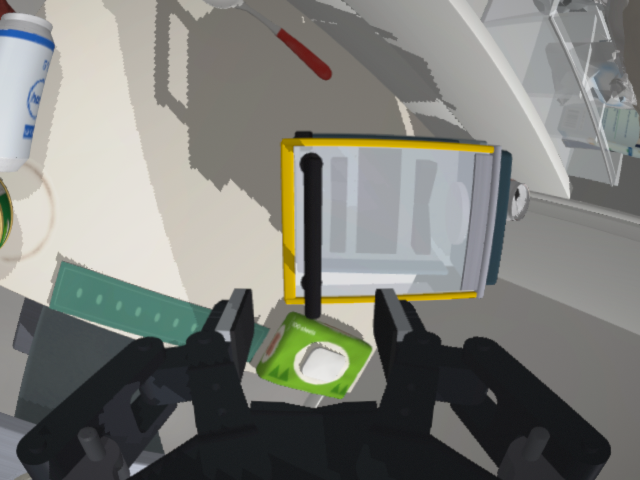

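The wrist view shows the bar upright at column 313, from row 160 to 315. It is parallel to the pads and centred between the fingers. Advancing and gripping.

```bash
python3 -m crank '[[-0.002,0.001,0.03,0,0,0,0.4],[-0.002,0.001,0.06,0,0,0,0.4],[-0.002,0.001,0.09,0,0,0,0.4],[-0.002,0.001,0.11,0,0,0,0.4],[-0.002,0.001,0.11,0,0,0,0.4]]'
python3 -m crank '[[0,0,0,0,0,0,0.7],[0,0,0,0,0,0,0.95],[0,0,0,0,0,0,0.95],[0,0,0,0,0,0,0.95],[0,0,0,0,0,0,0.95]]' 25
```

```text
clock: 2.35
eef_pos: [501.9, -26.2, 147.8]
tcp_rot: [2.62, 0.006, 0.578]
contact_force: [0.8, -0.3, 1.5]
opening: 0.599
grasp_force: 0.0
clock: 2.85
eef_pos: [502.7, -23.6, 149.9]
tcp_rot: [2.62, -0.0, 0.579]
contact_force: [-3.4, 8.5, -1.7]
opening: 0.127
grasp_force: 26.1
```

```bash
cat > arc.py <<'E'
from g import *
def arc(ths,el,end=None):
    for i in range(0,len(ths)-1,5):
        P0,R0=handle(ths[i]),Rg(el(ths[i])); print('--')
        for th in ths[i+1:i+6]:
            print(f'{th:.2f}',np.r_[R0.inv().apply(handle(th)-P0)/1000,(R0.inv()*Rg(el(th))).as_rotvec()])
if __name__=="__main__":
    arc(np.linspace(.105,1.855,16),lambda t:60+26*(t-.105)/1.75)
E
python3 arc.py
```

```text
--
0.22 [ 0.     0.007 -0.017  0.03  -0.     0.   ]
0.34 [ 0.     0.015 -0.034  0.061  0.     0.   ]
0.45 [ 0.     0.026 -0.049  0.091 -0.     0.   ]
0.57 [ 0.     0.038 -0.063  0.121  0.     0.   ]
0.69 [ 0.     0.052 -0.075  0.151 -0.     0.   ]
--
0.80 [-0.     0.013 -0.013  0.03   0.     0.   ]
0.92 [-0.     0.028 -0.024  0.061 -0.    -0.   ]
1.04 [-0.     0.044 -0.034  0.091  0.     0.   ]
1.16 [ 0.     0.061 -0.041  0.121 -0.     0.   ]
1.27 [ 0.     0.079 -0.047  0.151  0.     0.   ]
--
1.39 [-0.     0.017 -0.006  0.03  -0.     0.   ]
1.50 [-0.     0.036 -0.01   0.061 -0.     0.   ]
1.62 [-0.     0.054 -0.012  0.091 -0.    -0.   ]
1.74 [-0.     0.073 -0.012  0.121 -0.     0.   ]
1.85 [-0.     0.091 -0.009  0.151 -0.     0.   ]
```

```bash
python3 -m crank '[[0,0.007,-0.017,0.03,0,0,0.95],[0,0.015,-0.034,0.061,0,0,0.95],[0,0.026,-0.049,0.091,0,0,0.95],[0,0.038,-0.063,0.121,0,0,0.95],[0,0.052,-0.075,0.151,0,0,0.95]]'
python3 - <<'E'
from g import *
s=r.sense(); d=s["eef_pos"]-HINGE; print(np.linalg.norm(d),np.arctan2(d@Z,-d@XH)+np.radians(18.2),d@YC)
E
```

```text
clock: 3.35
eef_pos: [506.6, -29.7, 241.7]
tcp_rot: [2.773, 0.0, 0.579]
contact_force: [0.5, 2.5, -5.6]
opening: 0.126
grasp_force: 25.0
160.29585381061048 0.6924308389292728 1.7320239818594476
```

Tracking the arc well, so I'm continuing.

```bash
python3 -m crank '[[0,0.013,-0.013,0.03,0,0,0.95],[0,0.028,-0.024,0.061,0,0,0.95],[0,0.044,-0.034,0.091,0,0,0.95],[0,0.061,-0.041,0.121,0,0,0.95],[0,0.079,-0.047,0.151,0,0,0.95]]'
python3 -m crank '[[0,0.017,-0.006,0.03,0,0,0.95],[0,0.036,-0.010,0.061,0,0,0.95],[0,0.054,-0.012,0.091,0,0,0.95],[0,0.073,-0.012,0.121,0,0,0.95],[0,0.09,-0.009,0.151,0,0,0.95]]'
python3 - <<'E'
from g import *
s=r.sense(); d=s["eef_pos"]-HINGE; print(np.linalg.norm(d),np.arctan2(d@Z,-d@XH)+np.radians(18.2),d@YC,R.from_euler('xyz',s["tcp_rot"]).as_matrix()[:,2])
E
```

```text
clock: 3.85
eef_pos: [537.2, -76.8, 314.8]
tcp_rot: [2.925, 0.001, 0.579]
contact_force: [-4.4, 4.7, 0.5]
opening: 0.128
grasp_force: 24.8
clock: 4.35
eef_pos: [584.8, -150.1, 343.8]
tcp_rot: [3.073, 0.001, 0.579]
contact_force: [-5.0, 1.2, -0.2]
opening: 0.126
grasp_force: 24.8
160.94644757350932 1.8538702034799557 2.2093878224342696 [ 0.036 -0.058 -0.998]
```

```bash
python3 -m crank '[[0,0.004,0,0,0,0,0.95],[0,0.004,0,0,0,0,0.95]]'
python3 -m crank '[[0,-0.001,0,0,0,0,0.7],[0,-0.001,0,0,0,0,0.7],[0,-0.001,0,0,0,0,0.7]]'
python3 -m crank '[[0,0,-0.02,0,0,0,0.7],[0,0,-0.045,0,0,0,0.7],[0,-0.02,-0.07,0,0,0,0.6],[0,-0.06,-0.09,0,0,0,0.4],[0,-0.10,-0.09,0,0,0,0.3]]'
python3 - <<'E'
from g import *
t=cams.grab_frame("top");s=cams.grab_frame("scene")
a=np.hstack([s["image"][100:380,230:470],t["image"][100:380,170:490]]);cv2.imwrite("pics/c.png",cv2.resize(a[:,:,::-1],(800,400),interpolation=cv2.INTER_CUBIC))
C=np.array([493,220,31.]); u=np.array([.965,.262,0]); v=np.array([-.262,.965,0]); Rt=R.from_matrix(np.c_[np.cross(v,-Z),v,-Z])
go(C+[0,0,130],Rt); st()
E
```

```text
clock: 4.55
eef_pos: [585.1, -150.5, 343.7]
tcp_rot: [3.079, 0.002, 0.578]
contact_force: [-14.1, 14.7, 14.5]
opening: 0.126
grasp_force: 27.1
clock: 4.85
eef_pos: [587.0, -152.8, 342.5]
tcp_rot: [3.071, 0.002, 0.579]
contact_force: [0.4, 0.6, 0.0]
opening: 0.297
grasp_force: 0.0
clock: 5.35
eef_pos: [529.6, -63.6, 427.6]
tcp_rot: [3.068, -0.002, 0.577]
contact_force: [0.1, 0.8, -0.3]
opening: 0.694
grasp_force: 0.0
[ 0.126 -0.272  0.246  0.015  0.099 -2.825]
5.45 [527.232 -61.305 425.608] [3.072 0.001 0.58 ] [-1.289 -0.877 -0.382] 0.703468374889338 0.0 [-0.085  0.056  1.625 -0.056  1.418  0.913]
```

View pics/c.png

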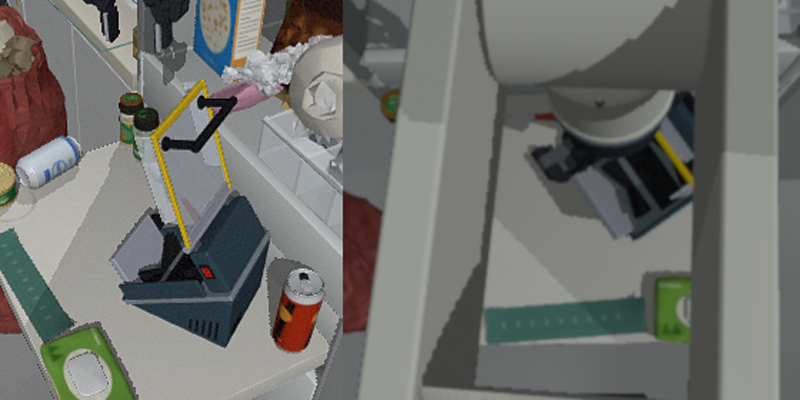

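The guard stands right up and holds, and the can is untouched. Moving over to the can.

```bash
cat > n2.py <<'E'
from g import *
C=np.array([493,220,31.]); v=np.array([-.262,.965,0]); Rt=R.from_matrix(np.c_[np.cross(v,-Z),v,-Z])
go(C+[0,0,130],Rt); st()
E
python3 -m crank '[[0.126,-0.272,0.15,0.015,0.099,-2.825,0.0],[0.126,-0.272,0.15,0.015,0.099,-2.825,0.0],[0.126,-0.272,0.15,0.015,0.099,-2.825,0.0],[0.126,-0.272,0.15,0.015,0.099,-2.825,0.0],[0.126,-0.272,0.15,0.015,0.099,-2.825,0.0]]'>/dev/null; python3 n2.py
```

```text
[ 0.068 -0.032  0.134  0.01   0.073 -2.072]
5.95 [501.277 151.419 297.856] [3.085 0.024 1.334] [ 1.233  0.423 -0.029] 1.001459125912386 0.0 [ 0.322  0.131  1.817 -0.055  1.159  0.579]
```

```bash

python3 -m crank '[[0.068,-0.032,0.134,0.01,0.073,-2.072,0.0],[0.068,-0.032,0.134,0.01,0.073,-2.072,0.0],[0.068,-0.032,0.134,0.01,0.073,-2.072,0.0],[0.068,-0.032,0.134,0.01,0.073,-2.072,0.0],[0.068,-0.032,0.134,0.01,0.073,-2.072,0.0]]'>/dev/null; python3 n2.py
```

```text
[ 0.     0.001 -0.002  0.003  0.043 -1.32 ]
6.45 [492.176 218.935 159.088] [3.115 0.03  2.086] [ 0.831  0.029 -0.094] 1.0031514795199978 0.0 [ 0.432  0.316  1.92  -0.036  0.876 -0.06 ]
```

```bash

python3 -m crank '[[0,0.001,-0.002,0.003,0.043,-1.32,0],[0,0.001,-0.002,0.003,0.043,-1.32,0],[0,0.001,-0.002,0.003,0.043,-1.32,0],[0,0.001,-0.002,0.003,0.043,-1.32,0],[0,0.001,-0.002,0.003,0.043,-1.32,0]]'>/dev/null; python3 n2.py
```

```text
[ 0.002  0.     0.002  0.003  0.022 -0.572]
6.95 [494.416 219.097 163.361] [3.133 0.02  2.834] [ 1.617 -0.043 -0.447] 0.9982435528437948 0.0 [ 0.419  0.317  1.907 -0.009  0.897 -0.84 ]
```

```bash

python3 -m crank '[[0.002,0,0.002,0.003,0.022,-0.572,0],[0.002,0,0.002,0.003,0.022,-0.572,0],[0.002,0,0.002,0.003,0.022,-0.572,0],[0.002,0,0.002,0.003,0.022,-0.572,0],[0.002,0,0.002,0.003,0.022,-0.572,0]]'>/dev/null; python3 n2.py
python3 - <<'E'
from g import *
f=cams.grab_frame("wrist"); cv2.imwrite("pics/w2.png",f["image"][:,:,::-1]); print({k:f[k] for k in f if k!="image"})
E
```

```text
[-0.     0.     0.    -0.     0.    -0.005]
7.45 [492.626 219.744 161.339] [-3.141  0.    -2.881] [ 0.681 -0.711  0.462] 0.9958647925093931 0.0 [ 0.417  0.327  1.897 -0.     0.917 -1.414]
{'fx': 371.64829954431775, 'fy': 371.64829954431775, 'cx': 313.2542231881741, 'cy': 236.8105112417058, 'position': array([420.691, 200.574, 285.204]), 'orientation': array([2.85 , 0.001, 1.832])}
```

View pics/w2.png

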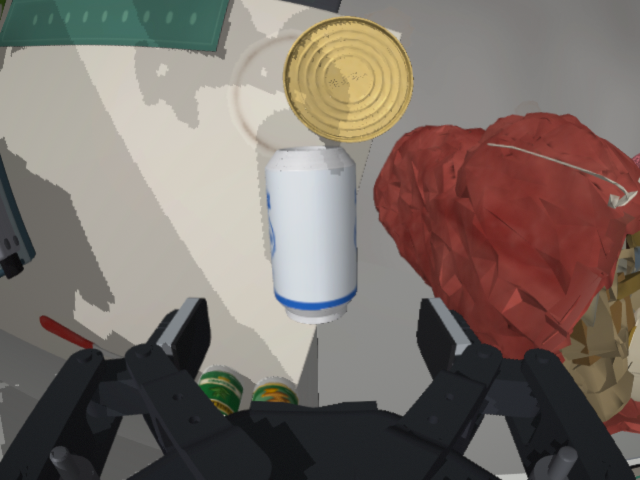

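The can runs from row 149 to row 322, with its axis from about (311,165) to (316,300), and it is close to the tin.

```bash
python3 - <<'E'
from g import *
f=cams.grab_frame("wrist")
def fr(u,v,z):
    a=np.array([u-f["cx"],v-f["cy"]]);rr=np.hypot(*a);th=rr/f["fx"]
    d=R.from_euler('xyz',f["orientation"]).apply(np.r_[np.sin(th)*a/max(rr,1e-6),np.cos(th)]);p=f["position"];return p+d*(z-p[2])/d[2]
for p in [(313,149),(316,321),(311,165),(316.5,300),(268,180),(356,180),(274,270),(357,270)]: print(p,fr(*p,31))
print('tin',fr(348,78,40),fr(347,142,40))
E
```

```text
(313, 149) [434.23 203.97  31.  ]
(316, 321) [560.207 239.376  31.   ]
(311, 165) [445.227 205.438  31.   ]
(316.5, 300) [542.27  235.011  31.   ]
(268, 180) [462.65  179.253  31.   ]
(356, 180) [447.245 238.083  31.   ]
(274, 270) [526.501 198.349  31.   ]
(357, 270) [510.945 257.681  31.   ]
tin [382.185 213.781  40.   ] [423.458 224.177  40.   ]
```

```bash

python3 -m crank '[[0,0.001,0.04,0,0,-0.022,0],[0,0.001,0.08,0,0,-0.022,0],[0,0.001,0.11,0,0,-0.022,0],[0,0.001,0.13,0,0,-0.022,0],[0,0.001,0.13,0,0,-0.022,0]]'
python3 -m crank '[[0,0,0,0,0,0,0.2],[0,0,0,0,0,0,0.3],[0,0,0,0,0,0,0.4],[0,0,0,0,0,0,0.4],[0,0,0,0,0,0,0.4]]' 20
```

```text
clock: 8.05
eef_pos: [490.1, 219.9, 28.9]
tcp_rot: [-3.141, -0.005, -2.864]
contact_force: [-0.7, 0.3, 0.5]
opening: 1.001
grasp_force: 0.0
clock: 8.55
eef_pos: [492.7, 221.2, 32.7]
tcp_rot: [3.141, 0.002, -2.861]
contact_force: [0.1, -1.0, 7.8]
opening: 0.723
grasp_force: 22.4
```

```bash
cat > n3.py <<'E'
import sys
from g import *
st(); go(CR+float(sys.argv[1])*ZC,Rc())
E
python3 -m crank '[[0,0,-0.02,0,0,0,0.4],[0,0,-0.05,0,0,0,0.4],[0,0,-0.1,0,0,0,0.4],[0,0,-0.15,0,0,0,0.4],[0,0,-0.18,0,0,0,0.4]]'; python3 n3.py 150
```

```text
clock: 9.05
eef_pos: [492.9, 221.3, 215.8]
tcp_rot: [3.141, 0.005, -2.861]
contact_force: [0.1, -0.0, 0.0]
opening: 0.721
grasp_force: 22.3
9.05 [492.9   221.35  215.826] [ 3.141  0.005 -2.861] [ 0.11  -0.033  0.044] 0.7214873251069689 22.302301905110653 [ 0.419  0.257  1.852 -0.     1.027 -1.432]
[ 0.054 -0.259 -0.007  0.393 -0.521  1.235]
```

```bash

python3 -m crank '[[0.01,-0.04,-0.007,0.039,-0.052,0.123,0.4],[0.02,-0.08,-0.007,0.079,-0.104,0.247,0.4],[0.03,-0.12,-0.007,0.118,-0.156,0.37,0.4],[0.04,-0.16,-0.007,0.157,-0.208,0.494,0.4],[0.045,-0.2,-0.007,0.197,-0.261,0.618,0.4]]'; python3 n3.py 150
```

```text
clock: 9.55
eef_pos: [503.3, 14.6, 219.2]
tcp_rot: [-3.033, 0.307, 2.81]
contact_force: [-0.1, -0.2, -0.3]
opening: 0.722
grasp_force: 22.3
9.55 [503.273  14.564 219.249] [-3.033  0.307  2.81 ] [-0.118 -0.199 -0.34 ] 0.7223917919151355 22.304999439584208 [ 0.182  0.106  2.08  -0.354  0.772 -0.808]
[-0.027 -0.05   0.011  0.192 -0.259  0.614]
```

```bash

python3 -m crank '[[-0.005,-0.01,0.002,0.038,-0.052,0.123,0.4],[-0.01,-0.02,0.004,0.077,-0.104,0.246,0.4],[-0.016,-0.03,0.007,0.115,-0.155,0.368,0.4],[-0.022,-0.04,0.009,0.154,-0.207,0.491,0.4],[-0.027,-0.05,0.011,0.192,-0.259,0.614,0.4]]'>/dev/null; python3 n3.py 150
python3 - <<'E'
from g import *
f=cams.grab_frame("wrist"); cv2.imwrite("pics/w3.png",f["image"][:,:,::-1]);print(f["position"],f["orientation"])
E
```

```text
10.05 [513.663 -41.264 222.135] [3.14  0.611 2.142] [0.389 0.127 0.08 ] 0.7196184658907041 22.31323050440551 [ 0.268  0.164  2.119 -0.824  0.842  0.257]
[-0.001 -0.001 -0.     0.001  0.001 -0.001]
[441.644  68.462 281.544] [ 2.237 -0.     0.573]
```

View pics/w3.png

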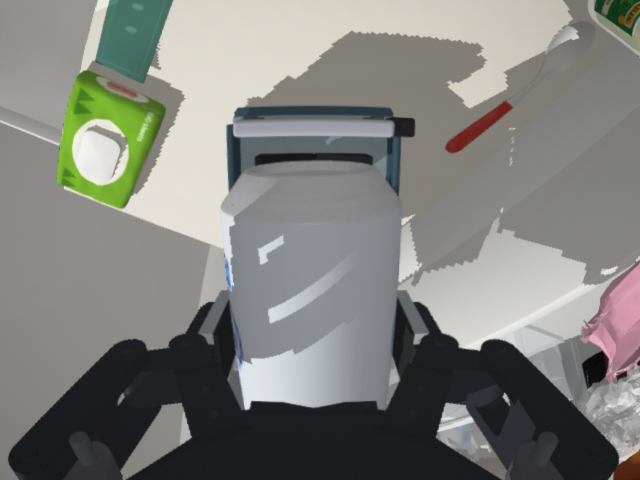

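The can fills columns 220–400 with its lower end at row 165. The anvil plate's top edge lies beyond it, from (235,127) to about (394,127).

```bash
python3 - <<'E'
from g import *
f=cams.grab_frame("wrist")
def fp(P):
    c=R.from_euler('xyz',f["orientation"]).inv().apply(P-f["position"]);h=np.hypot(c[0],c[1]);th=np.arctan2(h,c[2]);return np.array([f["cx"],f["cy"]])+f["fx"]*th*c[:2]/h
for y in(-55,55): print('anvil top',fp(CR-67*XC+28*ZC+y*YC), fp(CR-77*XC+28*ZC+y*YC))
for d in (-66,66):
  print('saddle',fp(CR-43*XC-10*ZC+d*YC*40/66))
print('rail',fp(CR-67*XC-40*ZC+63*YC),fp(CR-67*XC-40*ZC-63*YC))
s=r.sense();M=R.from_euler('xyz',s["tcp_rot"]).as_matrix();P=s["eef_pos"]
for L in(57,61,65): print('can end',L,[fp(P+L*M[:,0]+k*M[:,2]) for k in(-24,2)])
im=f["image"][95:180,300:330].mean(1).astype(int)
for i in range(0,85,3): print(95+i,im[i],end=' ')
E
```

```text
anvil top [229.988 140.373] [229.475 125.476]
anvil top [396.05  138.636] [396.242 123.702]
saddle [261.29  168.731]
saddle [365.665 167.682]
rail [388.021 136.049] [238.554 137.595]
can end 57 [array([315.91 , 185.042]), array([315.574, 172.997])]
can end 61 [array([315.723, 170.372]), array([315.421, 161.286])]
can end 65 [array([315.53 , 155.562]), array([315.266, 149.504])]
95 [132 128 121] 98 [131 128 121] 101 [132 128 121] 104 [122 120 114] 107 [42 57 65] 110 [42 57 64] 113 [51 64 70] 116 [ 93 102 105] 119 [124 124 132] 122 [155 156 165] 125 [155 156 166] 128 [158 159 169] 131 [166 167 178] 134 [165 167 177] 137 [ 95 104 106] 140 [ 98 107 110] 143 [ 96 105 108] 146 [ 94 104 106] 149 [ 93 103 106] 152 [66 73 74] 155 [27 26 29] 158 [29 28 31] 161 [117 116 117] 164 [135 135 136] 167 [135 135 136] 170 [127 127 128] 173 [118 117 118] 176 [128 128 129] 179 [136 136 137]
```

```bash

python3 -m crank '[[-0.001,-0.001,0.03,0,0,0,0.4],[-0.001,-0.001,0.06,0,0,0,0.4],[-0.001,-0.001,0.09,0,0,0,0.4],[-0.001,-0.001,0.115,0,0,0,0.4],[-0.001,-0.001,0.13,0,0,0,0.4]]'
python3 -m crank '[[0,0,0.004,0,0,0,0.4],[0,0,0.008,0,0,0,0.4],[0,0,0.012,0,0,0,0.4],[0,0,0.015,0,0,0,0.4],[0,0,0.015,0,0,0,0.4]]'; python3 n3.py 0
```

```text
clock: 10.65
eef_pos: [553.5, -105.0, 114.0]
tcp_rot: [-3.135, 0.606, 2.155]
contact_force: [-0.4, -0.4, -0.1]
opening: 0.721
grasp_force: 22.3
clock: 11.15
eef_pos: [558.3, -111.5, 103.1]
tcp_rot: [-3.139, 0.609, 2.15]
contact_force: [-0.1, -0.3, 0.7]
opening: 0.722
grasp_force: 22.3
11.15 [ 558.31  -111.511  103.137] [-3.139  0.609  2.15 ] [-0.122 -0.333  0.658] 0.7219380193856246 22.307714649614354 [ 0.092  0.423  2.128 -1.134  0.593  0.486]
[-0.001 -0.001  0.005  0.001 -0.002  0.006]
```

```bash

python3 -m crank '[[0,0,0.001,0,0,0,0.4],[0,0,0.002,0,0,0,0.4],[0,0,0.002,0,0,0,0.4]]'
python3 -m crank '[[0,0,0.001,0,0,0,0.4],[0,0,0.001,0,0,0,0.4]]'
python3 n3.py 0
```

```text
clock: 11.45
eef_pos: [558.8, -112.5, 101.3]
tcp_rot: [-3.138, 0.609, 2.15]
contact_force: [-0.8, -0.5, -0.8]
opening: 0.722
grasp_force: 22.3
clock: 11.65
eef_pos: [559.1, -113.1, 100.4]
tcp_rot: [-3.138, 0.608, 2.15]
contact_force: [0.4, 0.2, 0.2]
opening: 0.723
grasp_force: 22.3
11.65 [ 559.062 -113.132  100.395] [-3.138  0.608  2.15 ] [0.378 0.194 0.163] 0.7234430053513293 22.30964355985634 [ 0.089  0.43   2.127 -1.143  0.59   0.493]
[-0.001 -0.001  0.001  0.    -0.002  0.005]
```

```bash

for i in 1 2; do python3 -m crank '[[0,0,0.001,0,0,0,0.4],[0,0,0.001,0,0,0,0.4]]' | grep -E 'pos|force'; done
```

```text
eef_pos: [559.4, -113.7, 99.5]
contact_force: [-0.3, 0.4, -0.2]
grasp_force: 22.3
eef_pos: [559.7, -114.1, 98.7]
contact_force: [0.9, 0.1, -0.1]
grasp_force: 22.3
```

```bash

for i in 1 2; do python3 -m crank '[[0,0,0.001,0,0,0,0.4],[0,0,0.001,0,0,0,0.4]]' | grep -E 'pos|force'; done
```

```text
eef_pos: [560.0, -114.6, 97.9]
contact_force: [0.6, 0.0, -0.6]
grasp_force: 22.3
eef_pos: [560.4, -114.9, 97.4]
contact_force: [-2.8, 2.1, 4.2]
grasp_force: 22.7
```

Seated, with about 5 N square off the bed. Releasing slowly and backing out.

```bash

python3 -m crank '[[0,0,-0.001,0,0,0,0.26],[0,0,-0.001,0,0,0,0.22],[0,0,-0.001,0,0,0,0.15],[0,0,-0.001,0,0,0,0.1],[0,0,-0.001,0,0,0,0.1]]'
python3 -m crank '[[0,0,-0.01,0,0,0,0.1],[0,0,-0.03,0,0,0,0.1],[0,0,-0.06,0,0,0,0.1],[0,0,-0.1,0,0,0,0.1],[0,0,-0.14,0,0,0,0.1]]'
python3 - <<'E'
from g import *
f=cams.grab_frame("wrist"); s=cams.grab_frame("scene")
a=np.hstack([f["image"][60:420,120:520],cv2.resize(s["image"][160:340,280:480],(400,360))]);cv2.imwrite("pics/w4.png",a[:,:,::-1])
E
```

```text
clock: 12.95
eef_pos: [560.0, -114.6, 97.9]
tcp_rot: [-3.138, 0.608, 2.15]
contact_force: [-0.1, -0.6, -0.4]
opening: 0.897
grasp_force: 0.0
clock: 13.45
eef_pos: [515.4, -46.5, 213.9]
tcp_rot: [-3.137, 0.607, 2.15]
contact_force: [0.4, 0.5, 0.6]
opening: 0.903
grasp_force: 0.0
```

View pics/w4.png

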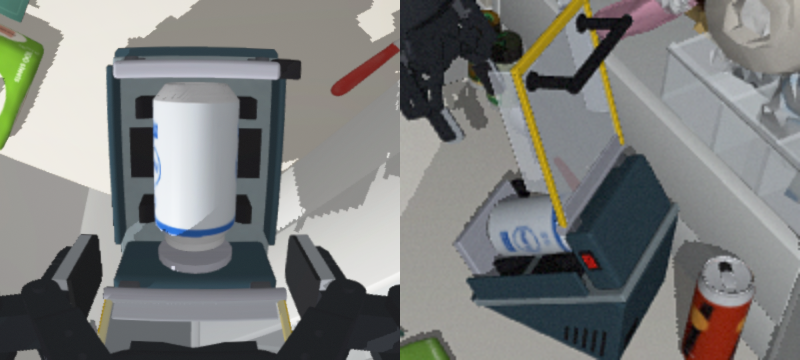

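The can lies straight in the saddles between the two plates, centred, with the guard still right up. Returning to the handle from above.

```bash
cat > n4.py <<'E'
import sys
from g import *
st(); H=np.array([587,-152.8,342.5]); go(H+float(sys.argv[1])*XH+float(sys.argv[2])*Z,Rg(86))
E
python3 - <<'E'
from g import *
s=r.sense(); R0=R.from_euler('xyz',s["tcp_rot"]); print(R0.inv().apply(np.array([510,-40,430])-s["eef_pos"]))
E
```

```text
[-115.163   -2.692 -179.242]
```

```bash

python3 -m crank '[[-0.02,-0.001,-0.04,0,0,0,0.3],[-0.045,-0.002,-0.08,0,0,0,0.4],[-0.07,-0.003,-0.115,0,0,0,0.5],[-0.095,-0.003,-0.15,0,0,0,0.6],[-0.115,-0.003,-0.18,0,0,0,0.6]]'; python3 n4.py -120 90
```

```text
clock: 14.05
eef_pos: [509.5, -41.5, 428.7]
tcp_rot: [-3.14, 0.608, 2.149]
contact_force: [1.2, -0.3, -0.9]
opening: 0.403
grasp_force: 0.0
14.05 [509.547 -41.464 428.667] [-3.14   0.608  2.149] [ 1.154 -0.263 -0.915] 0.4026001912084149 0.0 [ 0.268 -0.079  1.872 -0.62   1.213 -0.127]
[-0.015  0.005  0.006  0.423  0.422  1.535]
```

```bash

python3 -m crank '[[-0.015,0.005,0.006,0.423,0.422,1.535,0.6],[-0.015,0.005,0.006,0.423,0.422,1.535,0.6],[-0.015,0.005,0.006,0.423,0.422,1.535,0.6],[-0.015,0.005,0.006,0.423,0.422,1.535,0.6],[-0.015,0.005,0.006,0.423,0.422,1.535,0.6]]' >/dev/null; python3 n4.py -120 90
```

```text
14.55 [522.502 -51.713 429.497] [2.977 0.344 1.377] [-0.168 -0.849  0.278] 0.396161561755153 0.0 [ 0.127  0.027  1.694 -0.383  1.381  0.357]
[-0.001 -0.    -0.003  0.227  0.23   0.83 ]
```

```bash

python3 -m crank '[[-0.001,0,-0.003,0.227,0.23,0.83,0.6],[-0.001,0,-0.003,0.227,0.23,0.83,0.6],[-0.001,0,-0.003,0.227,0.23,0.83,0.6],[-0.001,0,-0.003,0.227,0.23,0.83,0.6],[-0.001,0,-0.003,0.227,0.23,0.83,0.6]]' >/dev/null; python3 n4.py -120 90
```

```text
15.05 [522.126 -51.679 432.675] [3.039 0.047 0.7  ] [-0.179 -0.493 -0.658] 0.40166176429750666 0.0 [-0.035  0.047  1.623 -0.109  1.438  0.846]
[-0.     0.     0.     0.036  0.036  0.131]
```

```bash
python3 n4.py 0 90
```

```text
15.05 [522.126 -51.679 432.675] [3.039 0.047 0.7  ] [-0.179 -0.493 -0.658] 0.40166176429750666 0.0 [-0.035  0.047  1.623 -0.109  1.438  0.846]
[-0.016  0.118  0.013  0.036  0.036  0.131]
```

```bash

python3 -m crank '[[0,0.02,0,0.036,0.036,0.131,0.7],[-0.006,0.045,0.005,0.036,0.036,0.131,0.7],[-0.012,0.085,0.009,0.036,0.036,0.131,0.7],[-0.016,0.118,0.013,0.036,0.036,0.131,0.7],[-0.016,0.118,0.013,0.036,0.036,0.131,0.7]]' >/dev/null; python3 n4.py 0 0
python3 - <<'E'
from g import *
f=cams.grab_frame("wrist"); s=cams.grab_frame("scene")
a=np.hstack([f["image"][60:420,120:520],cv2.resize(s["image"][90:270,250:450],(400,360))]);cv2.imwrite("pics/w5.png",a[:,:,::-1])
E
```

```text
15.55 [ 588.1   -155.43   431.957] [3.07  0.003 0.576] [-0.859  0.118  0.67 ] 0.2991483418175654 0.0 [-0.233  0.184  1.467 -0.052  1.441  0.767]
[ 0.001 -0.009  0.089  0.002  0.002  0.004]
```

View pics/w5.png

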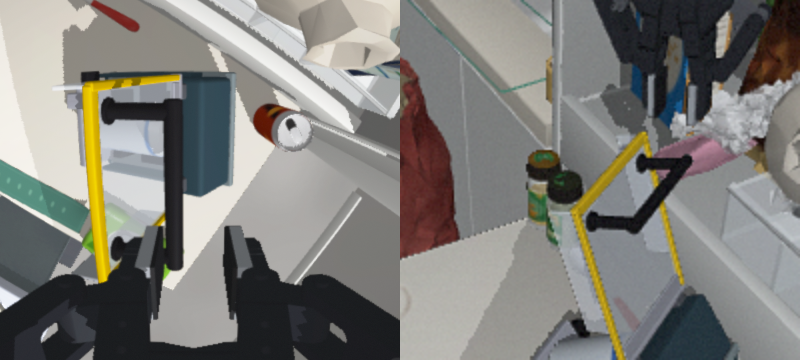

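The wrist view shows the bar at crop column 173, a little left of the finger midline at 193. That agrees with the computed 9 mm shift still to go.

```bash

python3 -m crank '[[0.001,-0.01,0.01,0,0,0.004,0.65],[0.001,-0.01,0.03,0,0,0.004,0.65],[0.001,-0.01,0.05,0,0,0.004,0.65],[0.001,-0.01,0.065,0,0,0.004,0.65],[0.001,-0.01,0.065,0,0,0.004,0.65]]'
python3 -m crank '[[0,0,0.01,0,0,0,0.65],[0,0,0.02,0,0,0,0.65],[0,0,0.025,0,0,0,0.65],[0,0,0.025,0,0,0,0.65]]'
python3 n4.py 0 0
```

```text
clock: 16.15
eef_pos: [583.4, -146.3, 365.3]
tcp_rot: [3.072, 0.004, 0.575]
contact_force: [0.1, -0.8, -0.3]
opening: 0.347
grasp_force: 0.0
clock: 16.55
eef_pos: [585.5, -149.1, 341.9]
tcp_rot: [3.07, 0.002, 0.574]
contact_force: [-0.3, 0.2, 0.6]
opening: 0.348
grasp_force: 0.0
16.55 [ 585.529 -149.141  341.939] [3.07  0.002 0.574] [-0.263  0.154  0.554] 0.34841009156309105 0.0 [-0.224  0.222  1.608 -0.054  1.262  0.787]
[-0.001  0.004 -0.     0.001  0.002  0.002]
```

Gripping, then computing the lowering arc: slower, down to a shut angle slightly past 0.

```bash

python3 -m crank '[[0,0.001,0,0,0,0,0.8],[0,0.001,0,0,0,0,0.95],[0,0.001,0,0,0,0,0.95],[0,0.001,0,0,0,0,0.95]]' 25
python3 - <<'E'
from g import *
from arc import arc
s=r.sense(); d=s["eef_pos"]-HINGE; print(np.linalg.norm(d),np.arctan2(d@Z,-d@XH)+np.radians(18.2),d@YC)
arc(np.linspace(1.85,0,26),lambda t:60+26*(t-.105)/1.75)
E
```

```text
clock: 16.95
eef_pos: [586.2, -149.5, 343.2]
tcp_rot: [3.07, 0.001, 0.574]
contact_force: [-3.9, 4.3, 3.1]
opening: 0.131
grasp_force: 25.6
160.33681882672 1.8550896795529652 3.656106894716196
--
1.78 [-0.    -0.012  0.    -0.019  0.     0.   ]
1.70 [-0.    -0.023  0.001 -0.038  0.     0.   ]
1.63 [ 0.    -0.035  0.003 -0.058 -0.     0.   ]
1.55 [ 0.    -0.047  0.005 -0.077 -0.     0.   ]
1.48 [ 0.    -0.058  0.009 -0.096 -0.     0.   ]
--
1.41 [-0.    -0.011  0.003 -0.019  0.     0.   ]
1.33 [-0.    -0.022  0.007 -0.038 -0.    -0.   ]
1.26 [-0.    -0.033  0.012 -0.058  0.     0.   ]
1.18 [ 0.    -0.043  0.018 -0.077 -0.    -0.   ]
1.11 [-0.    -0.053  0.024 -0.096  0.     0.   ]
--
1.04 [ 0.    -0.01   0.006 -0.019 -0.    -0.   ]
0.96 [ 0.    -0.02   0.013 -0.038 -0.    -0.   ]
0.89 [-0.    -0.029  0.021 -0.058  0.    -0.   ]
0.81 [ 0.    -0.037  0.029 -0.077 -0.    -0.   ]
0.74 [ 0.    -0.045  0.038 -0.096 -0.    -0.   ]
--
0.67 [-0.    -0.008  0.009 -0.019  0.     0.   ]
0.59 [-0.    -0.015  0.018 -0.038 -0.    -0.   ]
0.52 [-0.    -0.022  0.028 -0.058  0.     0.   ]
0.44 [-0.    -0.028  0.038 -0.077  0.     0.   ]
0.37 [-0.    -0.033  0.048 -0.096 -0.     0.   ]
--
0.30 [ 0.    -0.005  0.01  -0.019  0.     0.   ]
0.22 [-0.    -0.01   0.021 -0.038 -0.    -0.   ]
0.15 [-0.    -0.014  0.032 -0.058 -0.     0.   ]
0.07 [-0.    -0.016  0.044 -0.077  0.     0.   ]
0.00 [ 0.    -0.019  0.055 -0.096  0.    -0.   ]
```

```bash

python3 -m crank '[[0,-0.012,0,-0.019,0,0,0.95],[0,-0.023,0.001,-0.038,0,0,0.95],[0,-0.035,0.003,-0.058,0,0,0.95],[0,-0.047,0.005,-0.077,0,0,0.95],[0,-0.058,0.009,-0.096,0,0,0.95]]' | grep -E 'pos|force'
python3 -m crank '[[0,-0.011,0.003,-0.019,0,0,0.95],[0,-0.022,0.007,-0.038,0,0,0.95],[0,-0.033,0.012,-0.058,0,0,0.95],[0,-0.043,0.018,-0.077,0,0,0.95],[0,-0.053,0.024,-0.096,0,0,0.95]]' | grep -E 'pos|force'
python3 -m crank '[[0,-0.01,0.006,-0.019,0,0,0.95],[0,-0.02,0.013,-0.038,0,0,0.95],[0,-0.029,0.021,-0.058,0,0,0.95],[0,-0.037,0.029,-0.077,0,0,0.95],[0,-0.045,0.038,-0.096,0,0,0.95]]' | grep -E 'pos|force'
python3 - <<'E'
from g import *
s=r.sense(); d=s["eef_pos"]-HINGE; print(np.linalg.norm(d),np.arctan2(d@Z,-d@XH)+np.radians(18.2),d@YC)
E
```

```text
eef_pos: [555.1, -101.2, 330.4]
contact_force: [0.8, -0.8, 3.9]
grasp_force: 25.8
eef_pos: [528.9, -60.4, 297.7]
contact_force: [-0.1, -0.3, 2.2]
grasp_force: 25.7
eef_pos: [510.6, -32.1, 249.1]
contact_force: [1.2, -0.1, 1.6]
grasp_force: 26.4
159.3602723568935 0.745164354600631 3.7271085495805756
```

```bash

python3 -m crank '[[0,-0.008,0.009,-0.019,0,0,0.95],[0,-0.015,0.018,-0.038,0,0,0.95],[0,-0.022,0.028,-0.058,0,0,0.95],[0,-0.028,0.038,-0.077,0,0,0.95],[0,-0.033,0.048,-0.096,0,0,0.95]]' | grep -E 'pos|force'
python3 -m crank '[[0,-0.0025,0.005,-0.01,0,0,0.95],[0,-0.005,0.010,-0.019,0,0,0.95],[0,-0.0075,0.0155,-0.029,0,0,0.95],[0,-0.01,0.021,-0.038,0,0,0.95],[0,-0.01,0.021,-0.038,0,0,0.95]]' | grep -E 'pos|force'
python3 - <<'E'
from g import *
from arc import arc
s=r.sense(); d=s["eef_pos"]-HINGE; print(np.linalg.norm(d),np.arctan2(d@Z,-d@XH)+np.radians(18.2),d@YC)
arc(np.linspace(.22,-.03,11),lambda t:60+26*(t-.105)/1.75)
E
```

```text
eef_pos: [503.1, -20.4, 192.3]
contact_force: [3.1, -2.2, 1.5]
grasp_force: 27.1
eef_pos: [503.0, -20.7, 168.3]
contact_force: [2.0, 5.1, -3.7]
grasp_force: 27.2
159.41423263636014 0.22552760790854443 3.594930370085125
--
0.20 [-0.    -0.001  0.004 -0.006  0.    -0.   ]
0.17 [-0.    -0.003  0.007 -0.013  0.     0.   ]
0.14 [-0.    -0.004  0.011 -0.019 -0.     0.   ]
0.12 [-0.    -0.005  0.015 -0.026  0.     0.   ]
0.10 [-0.    -0.007  0.019 -0.032  0.    -0.   ]
--
0.07 [ 0.    -0.001  0.004 -0.006  0.     0.   ]
0.04 [-0.    -0.002  0.008 -0.013  0.     0.   ]
0.02 [ 0.    -0.003  0.012 -0.019  0.     0.   ]
-0.01 [-0.    -0.004  0.015 -0.026  0.     0.   ]
-0.03 [ 0.    -0.005  0.019 -0.032  0.     0.   ]
```

```bash

python3 -m crank '[[0,-0.001,0.004,-0.006,0,0,0.95],[0,-0.003,0.007,-0.013,0,0,0.95],[0,-0.004,0.011,-0.019,0,0,0.95],[0,-0.005,0.015,-0.026,0,0,0.95],[0,-0.007,0.019,-0.032,0,0,0.95]]' | grep -E 'pos|force'
python3 -m crank '[[0,-0.0005,0.002,-0.003,0,0,0.95],[0,-0.001,0.004,-0.006,0,0,0.95],[0,-0.0015,0.006,-0.01,0,0,0.95],[0,-0.002,0.008,-0.013,0,0,0.95],[0,-0.002,0.008,-0.013,0,0,0.95]]' | grep -E 'pos|force'
python3 -m crank '[[0,-0.0005,0.002,-0.003,0,0,0.95],[0,-0.001,0.004,-0.006,0,0,0.95],[0,-0.001,0.004,-0.006,0,0,0.95]]' | grep -E 'pos|force'
python3 - <<'E'
from g import *
s=r.sense(); d=s["eef_pos"]-HINGE; print(np.linalg.norm(d),np.arctan2(d@Z,-d@XH)+np.radians(18.2),d@YC)
E
```

```text
eef_pos: [504.6, -23.1, 148.7]
contact_force: [0.3, 4.4, 0.3]
grasp_force: 27.8
eef_pos: [505.6, -24.8, 140.4]
contact_force: [-1.1, 7.2, -4.1]
grasp_force: 27.7
eef_pos: [506.3, -25.7, 136.5]
contact_force: [-1.6, 8.4, -4.3]
grasp_force: 27.8
159.66388145435067 0.021929020096635055 3.5662302693981314
```

```bash

for i in 1 2 3; do python3 -m crank '[[0,-0.0003,0.001,-0.002,0,0,0.95],[0,-0.0005,0.002,-0.003,0,0,0.95],[0,-0.0005,0.002,-0.003,0,0,0.95]]' | grep -E 'pos|ct_force'; done
```

```text
eef_pos: [506.6, -26.2, 134.6]
contact_force: [-1.5, 9.8, -5.1]
eef_pos: [506.9, -26.7, 132.6]
contact_force: [-2.0, 9.1, -4.6]
eef_pos: [507.3, -27.2, 130.6]
contact_force: [-1.5, 8.8, -3.8]
```

```bash

for i in 1 2; do python3 -m crank '[[0,-0.0010,0.001,-0.002,0,0,0.95],[0,-0.0015,0.002,-0.003,0,0,0.95],[0,-0.0015,0.002,-0.003,0,0,0.95]]' | grep -E 'pos|ct_force'; done
```

```text
eef_pos: [507.4, -27.4, 130.0]
contact_force: [-13.0, 14.4, 23.6]
eef_pos: [508.3, -27.7, 128.7]
contact_force: [-12.2, 12.2, 30.2]
```

The guard is against its stop, with the reaction square off the sheet. Releasing and backing away.

```bash

python3 -m crank '[[0,0,-0.001,0,0,0,0.95],[0,0,-0.001,0,0,0,0.6],[0,0,-0.001,0,0,0,0.5],[0,0,-0.001,0,0,0,0.5]]' | grep -E 'pos|force|open'
python3 -m crank '[[0,0,-0.01,0,0,0,0.5],[0,0,-0.03,0,0,0,0.5],[0,0,-0.06,0,0,0,0.4],[0,0,-0.1,0,0,0,0.4],[0,0,-0.14,0,0,0,0.3]]'
python3 - <<'E'
from g import *
f=cams.grab_frame("wrist"); s=cams.grab_frame("scene");t=cams.grab_frame("top")
a=np.hstack([cv2.resize(f["image"][60:420,120:520],(333,300)),cv2.resize(s["image"][160:360,220:480],(467,300))])
b=cv2.resize(t["image"][140:360,180:490],(423,300)); c=cv2.resize(s["image"][195:345,285:425],(377,300))
cv2.imwrite("pics/end.png",np.vstack([a,np.hstack([b,c])])[:,:,::-1])
E
```

```text
eef_pos: [506.7, -28.0, 126.8]
contact_force: [0.5, 0.0, 0.1]
opening: 0.502
grasp_force: 0.0
clock: 23.15
eef_pos: [465.6, 35.1, 246.7]
tcp_rot: [2.583, 0.002, 0.574]
contact_force: [1.7, 0.6, 0.2]
opening: 0.695
grasp_force: 0.0
```

View pics/end.png

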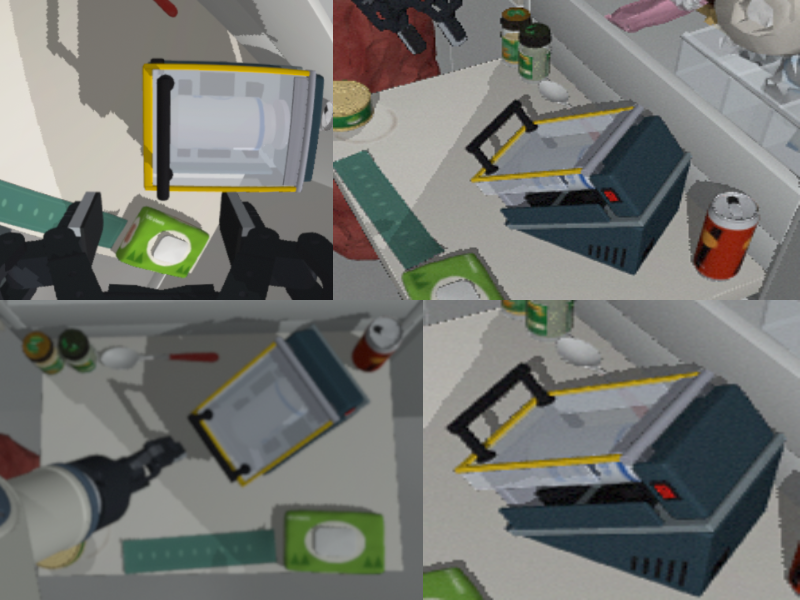

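The guard looks shut, with the can lying inside it and the other things unmoved. Checking its angle from the two views.

```bash
python3 - <<'E'
from g import *
s=cams.grab_frame("scene");t=cams.grab_frame("top")
S=lambda u,v:((u-423)/2.693+285,(v-300)/2+195)
T=lambda u,v:(u/1.3645+180,(v-300)/1.3636+140)
a,e=tri(s,S(456,428),t,T(240,477));b,e2=tri(s,S(525,370),t,T(197,416));m=(a+b)/2
d=m-HINGE;print(a,b,e,e2,m,np.arctan2(d@Z,-d@XH)+np.radians(18.2)); print(proj(s,handle(0)),proj(s,handle(.05)),proj(t,handle(0)), S(490.5,399))
E
```

```text
[461.84  -66.083 138.758] [549.187  -9.128 134.84 ] 3.726565673779244 1.9953596718844457 [505.513 -37.605 136.799] 0.005393990949601857
[[308.819 242.731]] [[307.817 239.776]] [[335.214 248.977]] (310.0649832900111, 244.5)
```

```bash
python3 -c "
from rig import sign_off; print(sign_off())"
```

```text
the job is handed in; nothing more can be done
None
```

The can is lying in the cradle between the two end plates with the guard shut over it (measured angle about 0 rad). The gripper is clear of everything, the other things look unmoved, and the job was handed in at about 23 s.

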